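Unclamp the blue vacuum chamber: catch first, then the handle

TASK

Unclamp the vacuum chamber with the blue lid: slide its yellow safety catch all the way out, away from the handle's hub, then swing its black-knobbed clamp handle the full quarter turn clockwise to its open stop. Leave both there, let go, and do not touch the chamber with the white lid.

Things in the scene. Friction and masses are not known exactly. Their poses are not given: they have to be found in the camera images.
- blue_chamber: Grey vacuum chamber with a blue lid, fixed to the table, 148 x 214 mm; lid x -92 to 56, y -107 to 107, flat top at z = 60 mm. Origin: on its underside. x points from its front (round gauge) to its back (brass hose barb), y to the left seen from the front, z up. On the lid: yellow-knobbed safety catch at +y, clamp handle with an upright black knob at -y, hub (top 90 mm) between them at x = 0, y = -10 mm.
- blue_catch_knob (a point): On the axis of the blue chamber's yellow catch knob, 100 mm above the table. Upright round knob, 18 mm across, from 78 to 110 mm above the table, on a dark slide block (36 x 24 mm, top at 78 mm). Locked it is at x = 0, y = 55 mm in the chamber's frame; it slides straight along the chamber's +y to y = 90 mm.
- blue_catch (a joint): Slide of the blue chamber's safety catch, m: 0 = locked, 0.035 = all the way out (stop). Starts at 0 to 0.006. About 2 N of friction, no spring, stays where it is left. Its steel tongue blocks the handle's short tail until it is about 18 mm out.
- blue_handle_knob (a point): On the axis of the blue chamber's black handle knob, 104 mm above the table. Upright round knob, 24 mm across, from 80 to 118 mm above the table, on a bar 18 mm wide (top at 78 mm), 75 mm from the handle's upright axis, which is at x = 0, y = -10 mm in the chamber's frame. Clamped it is at x = 0, y = -85 mm, open at x = -75, y = -10 mm.
- blue_handle (a joint): Turn of the blue chamber's clamp handle, rad: 0 = clamped (knob toward the chamber's -y), grows clockwise seen from above to 1.571 = open stop (knob toward its front, -x). Starts at 0 to 0.05; with the catch locked it has only about 0.1 of play. About 2 N at the knob, no spring, stays where it is left.
- white_chamber: The same chamber with a white lid, with the same handle and catch, fixed to the table on one side of the blue one; not to be touched. Sizes, origin and axes as for the blue one.

How it is judged:
By the outcome, as a careful person would: the job done as asked, in the order asked, and still so for the second after the job is handed in, with the robot touching nothing.
It also fails if it takes over 43 s, if anything falls off the work surface, if the arm or the gripper's body presses on something with over 40 N, if the wrist force passes 120 N, or if a joint passes its speed limit or range.

ROBOT

A 6-joint arm with a two-finger parallel gripper is mounted at the origin on a cart in front of the work surface, level with it; the furniture and walls round the work are solid. World frame = base frame: x ahead of the robot, y to its left, z up, the work surface at z = 0. Lengths are in m, angles in rad, forces in N, time in s.
With the tool pointing down it reaches from about 0.225 to 0.875 m from the base axis. Payload 3.4 kg.
Tool frame: the origin (TCP) lies on the centre line of the jaws, within the pads' length; the fingertips stand 25 mm ahead of it and the grasp point (between the pads) lies 6 mm ahead of it (finger_overhang is the distance from the TCP to the fingertips, in m); y points along the fingers, x is the direction in which the jaws open and shut, and the axes are right-handed (so a half turn about y gives the same grasp; the last joint's range is limited). The gripper opens to 85 mm and grips with 20 to 120 N. Pads are 22 mm wide; open, the fingers measure 114 mm over their backs; the gripper's body (76 mm by 85 mm) begins 54 mm behind the grasp point. The pads swing forward as they close: fully open they stand 13 mm farther back than shut.
Start: joints at [-1.324, 0.276, 1.505, -0, 1.361, -0.121], TCP at [0.207, -0.537, 0.256] pointing down, gripper open.
Joint ranges: [-2.89, 2.89], [-0.75, 2.08], [0.22, 2.7], [-1.18, 4.32], [0.11, 2.71], [-2.7, 2.7]. Speed limits (rad/s): [2.57, 2.57, 3.14, 3.14, 3.14, 3.14].

INTERFACE

Orientations are given as a rotation vector (axis times angle).
In Python, from plant import state, camera, calibration, close_job, finger_overhang gives the robot as it stands.
- The arm moves only by the tool move_arm, never from a script. Its argument "deltas" is a list of rows, each an object of numbers: "claw": the opening, from 0 (shut) to 1 (fully open); "x", "y", "z": the shift along the tool's x, y, z in cm; "ax", "ay", "az": the turn, a rotation vector about the tool's x, y, z in rad. In form: [{"claw": .., "x": .., "y": .., "z": .., "ax": .., "ay": .., "az": ..}, ...]. A call has 1 to 20 rows; each row shifts and turns the commanded pose from where the row before left it, along the tool's axes as they then stand; what a row does not reach is not made up. A row lasts 1/10 s, in which the tool goes at most 50 mm and 8.59 degrees, less where a joint would pass 70% of its speed; a pose out of reach is approached as far as the arm can. A call is refused whole if a number of a shift passes 5 or a number of a turn 0.15, either way. A call with a gripper value outside its range is refused whole. The fingers move at their own pace and stop on an object; "squeeze" is the grip in N (left out, the last holds). Time passes only in rows, so rows that do not move let the fingers close. It gives the time, the measured TCP pose, the force and the opening at its end, in the units of the state.
- state(): the state, without advancing time (a new reading comes with each control period).
- camera(name): name is "side" or "top" or "wrist"; returns (picture, depth): 480x640x3 uint8, red, green, blue; 480x640 float32, m along the optical axis (not along the pixel's ray), 0 where there is no reading.
- calibration(name): a dict with "camera_matrix" (3x3 intrinsics, pixels), "world_from_camera" (4x4, takes a point from camera to world coordinates); the wrist camera has in their place "mount" (4x4, takes a point from camera to tool coordinates, whose origin is the TCP and whose axes are the tool frame's). Camera axes: x right, y up, looking along -z (the intrinsics and any distortion apply to the point x, -y, -z); pixel columns grow to the right and rows downward; lengths in m; the calibration is good to about 2 mm. A picture is of the moment at which its call begins: read the wrist's pose just before it. calibration takes no time and is no camera call.
- close_job(): hands the job in, once; it reports no verdict.
The state is a dict: "time_s": time; "joint_positions": joint angles; "dq": joint speeds; "joint_efforts": joint torques, N m; "tool_pos": TCP position; "ee_rot": TCP orientation; "force": force on the tool from outside, world axes, zero at the start; "ft_torque": the same for the moment, N m; "gripper_width": finger opening in m.
Only numpy, scipy, OpenCV 4.12 (cv2) and the standard library are available. Lean on these libraries where they do the work, as an engineer would, in place of code of your own. Each camera call takes 0.05 s, during which the arm holds its last target. There are 200 camera calls.

## Working session

There is one attempt and no reset: what is moved stays moved. The work goes in short steps, Python scripts to look and compute and a tool call to move; the robot and the scene stay as the last step left them, time stands still between calls to the robot, and variables do not carry over. Pictures are saved under pics/ and viewed, about 8 in all and at most 12, crops included, and the job is handed in when it is done.

Besides the shell and the picture viewer there is one more tool, called after "Call:" as name(argument=value, ...), one argument or row to a line, values as JSON. move_arm: Moves the arm, as the interface text tells. Its arguments: {"type":"object","properties":{"deltas":{"type":"array","items":{"type":"object","properties":{"claw":{"type":"number"},"x":{"type":"number"},"y":{"type":"number"},"z":{"type":"number"},"ax":{"type":"number"},"ay":{"type":"number"},"az":{"type":"number"}}}},"squeeze":{"type":"number"}},"required":["deltas"]}

```bash
ls; mkdir -p pics; python3 - <<'E'
from plant import *
import cv2,numpy as np
s=state();print({k:np.round(v,3).tolist() for k,v in s.items()})
print(finger_overhang if not callable(finger_overhang) else finger_overhang())
for n in("top","side"):
    p,d=camera(n);cv2.imwrite(f"pics/{n}0.png",p[:,:,::-1]);np.save(f"{n}0.npy",d)
    c=calibration(n);print(n,{k:np.round(v,4).tolist() if not isinstance(v,str) else v for k,v in c.items()})
E
```

```text
pics
{'time_s': 0.0, 'joint_positions': [-1.324, 0.277, 1.506, -0.0, 1.361, -0.121], 'dq': [-0.001, 0.001, -0.002, 0.0, -0.0, -0.0], 'joint_efforts': [0.001, -41.677, -24.58, -0.0, 0.011, -0.0], 'tool_pos': [0.207, -0.536, 0.255], 'ee_rot': [-1.36, 0.935, -0.933], 'force': [0.087, 0.135, -0.002], 'ft_torque': [-0.054, 0.031, -0.039], 'gripper_width': 0.085}
0.025
top {'camera_matrix': [[528.2059, 0.0, 318.5384], [0.0, 528.2059, 234.0357], [0.0, 0.0, 1.0]], 'world_from_camera': [[0.0041, 0.9892, -0.1463, 0.3798], [-0.9997, 0.0074, 0.0215, -0.0412], [0.0224, 0.1462, 0.989, 1.023], [0.0, 0.0, 0.0, 1.0]]}
side {'camera_matrix': [[463.2163, 0.0, 317.6202], [0.0, 463.2163, 241.324], [0.0, 0.0, 1.0]], 'world_from_camera': [[-0.9987, 0.0193, -0.0467, 0.4638], [-0.0484, -0.6351, 0.7709, 0.7238], [-0.0148, 0.7722, 0.6352, 0.7393], [0.0, 0.0, 0.0, 1.0]]}
```

View pics/top0.png

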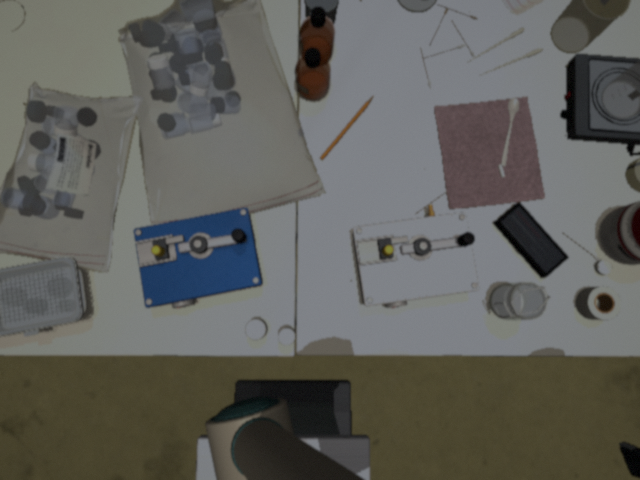

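View pics/side0.png

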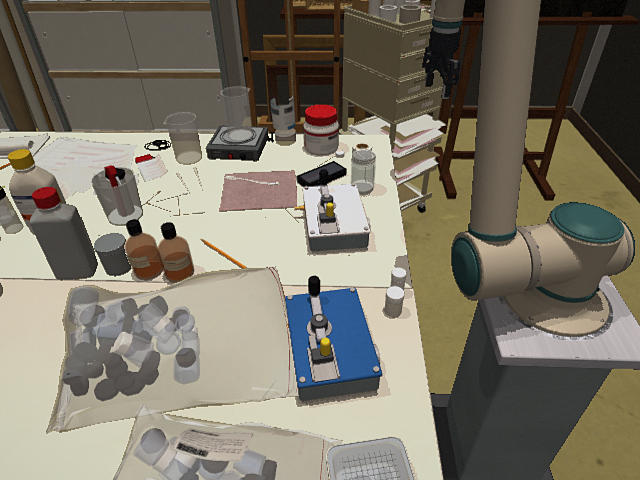

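The top view shows the blue chamber with its yellow catch knob at about (157,250), hub at (199,244) and black knob at (238,236). The front (gauge) faces the robot. The white chamber is about 0.4 m to its right. Next I'll measure the blue chamber.

```bash
cat > h.py <<'E'
import numpy as np,cv2
from plant import *
from scipy.spatial.transform import Rotation as R
def ray(px,K,T,z):
    """pixels -> world points on plane height z"""
    px=np.atleast_2d(px).astype(float)
    d=np.c_[(px[:,0]-K[0,2])/K[0,0],-(px[:,1]-K[1,2])/K[1,1],-np.ones(len(px))]@T[:3,:3].T
    return T[:3,3]+d*((z-T[2,3])/d[:,2])[:,None]
def cal(n):
    c=calibration(n);return np.array(c["camera_matrix"]),np.array(c["world_from_camera"])
def depthpts(px,d,K,T):
    px=np.atleast_2d(px);z=d[px[:,1],px[:,0]]
    P=np.c_[(px[:,0]-K[0,2])/K[0,0]*z,-(px[:,1]-K[1,2])/K[1,1]*z,-z]
    return P@T[:3,:3].T+T[:3,3]
E
python3 - <<'E'
from h import *
for n in("top","side"):
    K,T=cal(n);p=cv2.imread(f"pics/{n}0.png");d=np.load(f"{n}0.npy");h=cv2.cvtColor(p,cv2.COLOR_BGR2HSV)
    m=cv2.inRange(h,(100,120,50),(125,255,255))
    k,l,st,_=cv2.connectedComponentsWithStats(m);i=1+np.argmax(st[1:,4]);ys,xs=np.where(l==i)
    px=np.c_[xs,ys];P=depthpts(px,d,K,T);print(n,"lid n",len(px),"z med",np.median(P[:,2]))
    c=cv2.convexHull(px)[:,0];W=ray(c,K,T,.06)[:,:2]
    r=cv2.minAreaRect((W*1000).astype(np.float32));print("rect mm",r, cv2.boxPoints(r).round(0).tolist())
    m=cv2.inRange(h,(22,120,90),(34,255,255))
    k,l,st,ce=cv2.connectedComponentsWithStats(m)
    x0,y0,w,hh=cv2.boundingRect(px)
    for i in range(1,k):
        u,v=ce[i]
        if st[i,4]>15 and x0<u<x0+w and y0<v<y0+hh:
            ys,xs=np.where(l==i);P=depthpts(np.c_[xs,ys],d,K,T);t=P[P[:,2]>.104]
            print("yellow",ce[i].round(1),st[i],"ray z=.1",ray(ce[i],K,T,.1).round(4),"depth top",len(t),t.mean(0).round(4) if len(t) else P.max(0))
    # all points in the area above lid
    yy,xx=np.mgrid[max(0,y0-30):y0+hh,x0:x0+w];px=np.c_[xx.ravel(),yy.ravel()];P=depthpts(px,d,K,T)
    b=P[(P[:,2]>.113)&(P[:,2]<.13)];print("black top",len(b),b.mean(0).round(4))
    hb=P[(P[:,2]>.084)&(P[:,2]<.096)];print("z~90",len(hb),np.median(hb,0).round(4))
E
```

```text
top lid n 6630 z med 0.060271492697677176
rect mm ((479.0845947265625, 158.44888305664062), (144.8343048095703, 210.30259704589844), 11.53416919708252) [[387.0, 247.0], [429.0, 41.0], [571.0, 70.0], [529.0, 276.0]]
yellow [155.6 249.7] [152 246   8   9  55] ray z=.1 [[0.4866 0.2233 0.1   ]] depth top 55 [0.4855 0.2204 0.11  ]
black top 138 [0.5109 0.0803 0.1175]
z~90 227 [0.4973 0.1534 0.0865]
side lid n 5273 z med 0.05984752015107164
rect mm ((478.7537536621094, 165.37252807617188), (145.79147338867188, 214.9751434326172), 12.022294044494629) [[385.0, 255.0], [430.0, 45.0], [572.0, 75.0], [528.0, 286.0]]
yellow [324.9 346.3] [320 338  10  18 151] ray z=.1 [[0.4848 0.2285 0.1   ]] depth top 72 [0.4848 0.2263 0.1084]
black top 81 [0.5116 0.0848 0.1169]
z~90 235 [0.5    0.1579 0.0868]
```

```bash
cat >> h.py <<'E'
YAW=np.radians(11.7)
def plan(goal,sgn=1,yaw=YAW):
    """print tool-frame total shift (cm) to TCP goal, and turn to tool down with tool x at yaw (sgn)"""
    s=state();p=np.array(s["tool_pos"]);A=R.from_rotvec(s["ee_rot"])
    x=sgn*np.array([np.cos(yaw),np.sin(yaw),0]);z=np.array([0,0,-1.]);B=R.from_matrix(np.c_[x,np.cross(z,x),z])
    print("t",s["time_s"],"tcp",p.round(4),"F",np.round(s["force"],1),"w",s["gripper_width"],"q6",s["joint_positions"][5])
    print("tool axes\n",A.as_matrix().round(3))
    print("turn in tool axes",(A.inv()*B).as_rotvec().round(4),"shift now axes cm",(A.inv().apply(goal-p)*100).round(2),"shift in goal axes cm",(B.inv().apply(goal-p)*100).round(2))
E
python3 - <<'E'
from h import *
for s in(1,-1): plan(np.array([.49,.165,.30]),s)
print(calibration("wrist"))
E
```

```text
t 0.1 tcp [ 0.2066 -0.5361  0.2555] F [-0.1  0.4  0.7] w 0.08508540043619073 q6 -0.12101807752882604
tool axes
 [[ 0.36  -0.     0.933]
 [-0.933  0.002  0.36 ]
 [-0.002 -1.     0.   ]]
turn in tool axes [-1.2834 -1.0871 -1.089 ] shift now axes cm [-55.24  -4.34  51.65] shift in goal axes cm [ 41.96 -62.91  -4.45]
t 0.1 tcp [ 0.2066 -0.5361  0.2555] F [-0.1  0.4  0.7] w 0.08508540043619073 q6 -0.12101807752882604
tool axes
 [[ 0.36  -0.     0.933]
 [-0.933  0.002  0.36 ]
 [-0.002 -1.     0.   ]]
turn in tool axes [-1.1261  1.3295  1.3274] shift now axes cm [-55.24  -4.34  51.65] shift in goal axes cm [-41.96  62.91  -4.45]
{'camera_matrix': array([[348.17078263,   0.        , 320.33770002],
       [  0.        , 348.17078263, 236.4276732 ],
       [  0.        ,   0.        ,   1.        ]]), 'mount': array([[ 9.99999009e-01,  1.35444434e-03, -3.85292421e-04,
         1.02206644e-03],
       [-7.76322463e-04,  3.01981584e-01, -9.53313443e-01,
        -1.16845343e-01],
       [-1.17485878e-03,  9.53312797e-01,  3.01982337e-01,
         7.77598393e-02],
       [ 0.00000000e+00,  0.00000000e+00,  0.00000000e+00,
         1.00000000e+00]])}
```

```bash
sed -i 's/z=np.array(\[0,0,-1.\]);B=R.from_matrix(np.c_\[x,np.cross(z,x),z\])/y=np.array([0,0,-1.]);B=R.from_matrix(np.c_[x,y,np.cross(x,y)])/' h.py
python3 - <<'E'
from h import *
for s in(1,-1): plan(np.array([.49,.165,.30]),s)
E
```

```text
t 0.1 tcp [ 0.2066 -0.5361  0.2555] F [-0.1  0.4  0.7] w 0.08508540043619073 q6 -0.12101807752882604
tool axes
 [[ 0.36  -0.     0.933]
 [-0.933  0.002  0.36 ]
 [-0.002 -1.     0.   ]]
turn in tool axes [-1.3000e-03 -1.4072e+00 -1.2000e-03] shift now axes cm [-55.24  -4.34  51.65] shift in goal axes cm [41.96 -4.45 62.91]
t 0.1 tcp [ 0.2066 -0.5361  0.2555] F [-0.1  0.4  0.7] w 0.08508540043619073 q6 -0.12101807752882604
tool axes
 [[ 0.36  -0.     0.933]
 [-0.933  0.002  0.36 ]
 [-0.002 -1.     0.   ]]
turn in tool axes [ 1.3000e-03  1.7344e+00 -1.4000e-03] shift now axes cm [-55.24  -4.34  51.65] shift in goal axes cm [-41.96  -4.45 -62.91]
```

Call:
move_arm(
  deltas=[
    {"x": -2.76, "y": -0.22, "z": 2.58, "claw": 1},
    {"x": -2.76, "y": -0.22, "z": 2.58},
    {"x": -2.76, "y": -0.22, "z": 2.58},
    {"x": -2.76, "y": -0.22, "z": 2.58},
    {"x": -2.76, "y": -0.22, "z": 2.58},
    {"x": -2.76, "y": -0.22, "z": 2.58},
    {"x": -2.76, "y": -0.22, "z": 2.58},
    {"x": -2.76, "y": -0.22, "z": 2.58},
    {"x": -2.76, "y": -0.22, "z": 2.58},
    {"x": -2.76, "y": -0.22, "z": 2.58},
    {"x": -2.76, "y": -0.22, "z": 2.58},
    {"x": -2.76, "y": -0.22, "z": 2.58},
    {"x": -2.76, "y": -0.22, "z": 2.58},
    {"x": -2.76, "y": -0.22, "z": 2.58},
    {"x": -2.76, "y": -0.22, "z": 2.58},
    {"x": -2.76, "y": -0.22, "z": 2.58},
    {"x": -2.76, "y": -0.22, "z": 2.58},
    {"x": -2.76, "y": -0.22, "z": 2.58},
    {"x": -2.76, "y": -0.22, "z": 2.58},
    {"x": -2.76, "y": -0.22, "z": 2.58},
  ],
)

```text
schema error: expected keys claw, x, y, z, ax, ay, az
```

Call:
move_arm(
  deltas=[
    {"ay": -0.094},
    {"ay": -0.094},
    {"ay": -0.094},
    {"ay": -0.094},
    {"ay": -0.094},
    {"ay": -0.094},
    {"ay": -0.094},
    {"ay": -0.094},
    {"ay": -0.094},
    {"ay": -0.094},
    {"ay": -0.094},
    {"ay": -0.094},
    {"ay": -0.094},
    {"ay": -0.094},
    {"ay": -0.094},
    {},
  ],
)

```text
schema error: expected keys claw, x, y, z, ax, ay, az
```

```bash
cat >> h.py <<'E'
def wrist():
    s=state();c=calibration("wrist");T=np.eye(4);T[:3,:3]=R.from_rotvec(s["ee_rot"]).as_matrix();T[:3,3]=s["tool_pos"]
    p,d=camera("wrist");return p[:,:,::-1].copy(),d,np.array(c["camera_matrix"]),T@np.array(c["mount"])
def measure(p,d,K,T,name):
    h=cv2.cvtColor(p,cv2.COLOR_BGR2HSV);yy,xx=np.mgrid[:480,:640];P=depthpts(np.c_[xx.ravel(),yy.ravel()],d,K,T);ok=(d.ravel()>.08)&(np.hypot(P[:,0]-.49,P[:,1]-.165)<.16)
    m=cv2.inRange(h,(100,120,40),(125,255,255)).ravel()>0
    L=P[m&ok&(abs(P[:,2]-.06)<.012)];r=cv2.minAreaRect((L[:,:2]*1000).astype(np.float32));print(name,"lid z",np.median(L[:,2]).round(4),"rect",np.round(r[0],1),np.round(r[1],1),round(r[2],2))
    y=cv2.inRange(h,(20,120,70),(35,255,255)).ravel()>0
    Q=P[y&ok&(P[:,2]>.104)&(P[:,2]<.118)];print("yellow top",len(Q),Q.mean(0).round(4),((Q.max(0)+Q.min(0))/2).round(4),np.ptp(Q,axis=0).round(4))
    v=h[:,:,2].ravel()<70
    Q=P[v&ok&(P[:,2]>.110)&(P[:,2]<.126)];print("black top",len(Q),Q.mean(0).round(4),((Q.max(0)+Q.min(0))/2).round(4),np.ptp(Q,axis=0).round(4))
E
python3 - <<'E'
from h import *
p,d,K,T=wrist();cv2.imwrite("pics/w1.png",p);np.save("w1.npy",d)
measure(p,d,K,T,"wrist")
plan(np.array([.486,.220,.20]))
E
```

```text
wrist lid z nan rect [0. 0.] [0. 0.] 0.0
  return _methods._mean(a, axis=axis, dtype=dtype,
  ret = ret.dtype.type(ret / rcount)
h.py:31: RuntimeWarning: Mean of empty slice.
  Q=P[y&ok&(P[:,2]>.104)&(P[:,2]<.118)];print("yellow top",len(Q),Q.mean(0).round(4),((Q.max(0)+Q.min(0))/2).round(4),np.ptp(Q,axis=0).round(4))
  ret = um.true_divide(
Traceback (most recent call last):
  File "h.py", line 31, in measure
    Q=P[y&ok&(P[:,2]>.104)&(P[:,2]<.118)];print("yellow top",len(Q),Q.mean(0).round(4),((Q.max(0)+Q.min(0))/2).round(4),np.ptp(Q,axis=0).round(4))
                                                                                         ~~~~~^^^
ValueError: zero-size array to reduction operation maximum which has no identity
```

View pics/w1.png

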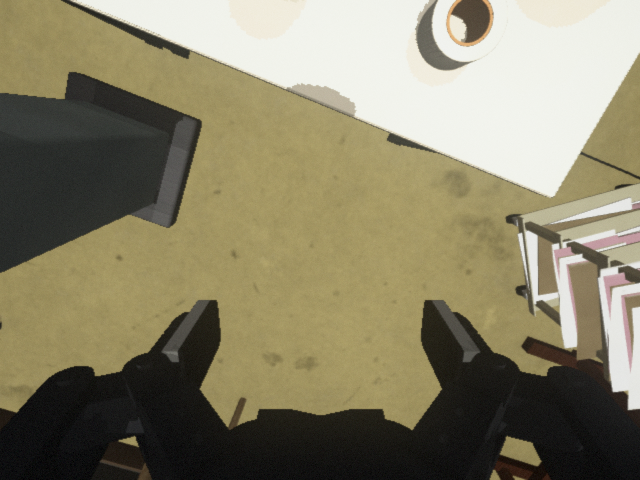

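The moves were refused because every row needs all seven keys. The wrist view still shows the start pose: floor, table edge, and the fingers at the bottom.

Call:
move_arm(
  deltas=[
    {"claw": 1, "x": -2.76, "y": -0.22, "z": 2.58, "ax": 0, "ay": 0, "az": 0},
    {"claw": 1, "x": -2.76, "y": -0.22, "z": 2.58, "ax": 0, "ay": 0, "az": 0},
    {"claw": 1, "x": -2.76, "y": -0.22, "z": 2.58, "ax": 0, "ay": 0, "az": 0},
    {"claw": 1, "x": -2.76, "y": -0.22, "z": 2.58, "ax": 0, "ay": 0, "az": 0},
    {"claw": 1, "x": -2.76, "y": -0.22, "z": 2.58, "ax": 0, "ay": 0, "az": 0},
    {"claw": 1, "x": -2.76, "y": -0.22, "z": 2.58, "ax": 0, "ay": 0, "az": 0},
    {"claw": 1, "x": -2.76, "y": -0.22, "z": 2.58, "ax": 0, "ay": 0, "az": 0},
    {"claw": 1, "x": -2.76, "y": -0.22, "z": 2.58, "ax": 0, "ay": 0, "az": 0},
    {"claw": 1, "x": -2.76, "y": -0.22, "z": 2.58, "ax": 0, "ay": 0, "az": 0},
    {"claw": 1, "x": -2.76, "y": -0.22, "z": 2.58, "ax": 0, "ay": 0, "az": 0},
    {"claw": 1, "x": -2.76, "y": -0.22, "z": 2.58, "ax": 0, "ay": 0, "az": 0},
    {"claw": 1, "x": -2.76, "y": -0.22, "z": 2.58, "ax": 0, "ay": 0, "az": 0},
    {"claw": 1, "x": -2.76, "y": -0.22, "z": 2.58, "ax": 0, "ay": 0, "az": 0},
    {"claw": 1, "x": -2.76, "y": -0.22, "z": 2.58, "ax": 0, "ay": 0, "az": 0},
    {"claw": 1, "x": -2.76, "y": -0.22, "z": 2.58, "ax": 0, "ay": 0, "az": 0},
    {"claw": 1, "x": -2.76, "y": -0.22, "z": 2.58, "ax": 0, "ay": 0, "az": 0},
    {"claw": 1, "x": -2.76, "y": -0.22, "z": 2.58, "ax": 0, "ay": 0, "az": 0},
    {"claw": 1, "x": -2.76, "y": -0.22, "z": 2.58, "ax": 0, "ay": 0, "az": 0},
    {"claw": 1, "x": -2.76, "y": -0.22, "z": 2.58, "ax": 0, "ay": 0, "az": 0},
    {"claw": 1, "x": -2.76, "y": -0.22, "z": 2.58, "ax": 0, "ay": 0, "az": 0},
  ],
)

```text
time_s: 2.15
tool_pos: [0.4899, 0.1656, 0.3001]
ee_rot: [-1.362, 0.934, -0.934]
force: [0.4, 0.3, -0.6]
gripper_width: 0.0853
```

Call:
move_arm(
  deltas=[
    {"claw": 1, "x": 0, "y": 0, "z": 0, "ax": 0, "ay": -0.1, "az": 0},
    {"claw": 1, "x": 0, "y": 0, "z": 0, "ax": 0, "ay": -0.1, "az": 0},
    {"claw": 1, "x": 0, "y": 0, "z": 0, "ax": 0, "ay": -0.1, "az": 0},
    {"claw": 1, "x": 0, "y": 0, "z": 0, "ax": 0, "ay": -0.1, "az": 0},
    {"claw": 1, "x": 0, "y": 0, "z": 0, "ax": 0, "ay": -0.1, "az": 0},
    {"claw": 1, "x": 0, "y": 0, "z": 0, "ax": 0, "ay": -0.1, "az": 0},
    {"claw": 1, "x": 0, "y": 0, "z": 0, "ax": 0, "ay": -0.1, "az": 0},
    {"claw": 1, "x": 0, "y": 0, "z": 0, "ax": 0, "ay": -0.1, "az": 0},
    {"claw": 1, "x": 0, "y": 0, "z": 0, "ax": 0, "ay": -0.1, "az": 0},
    {"claw": 1, "x": 0, "y": 0, "z": 0, "ax": 0, "ay": -0.1, "az": 0},
    {"claw": 1, "x": 0, "y": 0, "z": 0, "ax": 0, "ay": -0.1, "az": 0},
    {"claw": 1, "x": 0, "y": 0, "z": 0, "ax": 0, "ay": -0.1, "az": 0},
    {"claw": 1, "x": 0, "y": 0, "z": 0, "ax": 0, "ay": -0.1, "az": 0},
    {"claw": 1, "x": 0, "y": 0, "z": 0, "ax": 0, "ay": -0.1, "az": 0},
    {"claw": 1, "x": 0, "y": 0, "z": 0, "ax": 0, "ay": 0, "az": 0},
    {"claw": 1, "x": 0, "y": 0, "z": 0, "ax": 0, "ay": 0, "az": 0},
  ],
)

```text
time_s: 3.75
tool_pos: [0.4896, 0.164, 0.3001]
ee_rot: [-1.566, -0.153, 0.153]
force: [-0.6, 0.9, -0.4]
gripper_width: 0.0856
```

```bash
python3 - <<'E'
from h import *
plan(np.array([.486,.220,.20]))
p,d,K,T=wrist();cv2.imwrite("pics/w2.png",p);np.save("w2.npy",d)
measure(p,d,K,T,"wrist")
E
```

```text
t 3.75 tcp [0.4896 0.164  0.3001] F [-0.6  0.9 -0.4] w 0.08564437179406374 q6 -0.006450903898862416
tool axes
 [[ 0.981 -0.    -0.194]
 [ 0.194 -0.     0.981]
 [-0.    -1.    -0.   ]]
turn in tool axes [ 0.0001 -0.0092 -0.0005] shift now axes cm [ 0.73 10.    5.56] shift in goal axes cm [ 0.78 10.01  5.55]
wrist lid z 0.0593 rect [479.9 159.8] [145.4 210.2] 11.83
yellow top 293 [0.486  0.2212 0.1085] [0.4862 0.2212 0.1075] [0.0161 0.0161 0.0068]
black top 316 [0.5121 0.0836 0.1159] [0.5121 0.0815 0.1147] [0.0205 0.0199 0.0095]
```

View pics/w2.png

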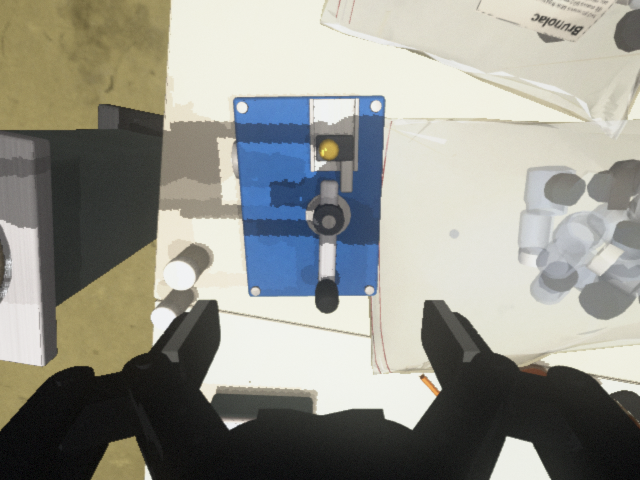

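The wrist view shows the blue chamber fully: yellow knob at (329,149), hub at (328,218), black knob at (327,295). The three cameras agree within a few mm, so I'll descend on the yellow knob with the jaws across the slide.

Call:
move_arm(
  deltas=[
    {"claw": 1, "x": 0.25, "y": 0, "z": 1.9, "ax": 0, "ay": -0.01, "az": 0},
    {"claw": 1, "x": 0.25, "y": 0, "z": 1.9, "ax": 0, "ay": 0, "az": 0},
    {"claw": 1, "x": 0.25, "y": 0, "z": 1.9, "ax": 0, "ay": 0, "az": 0},
    {"claw": 0.7, "x": 0, "y": 4, "z": 0, "ax": 0, "ay": 0, "az": 0},
    {"claw": 0.7, "x": 0, "y": 4, "z": 0, "ax": 0, "ay": 0, "az": 0},
    {"claw": 0.7, "x": 0, "y": 4, "z": 0, "ax": 0, "ay": 0, "az": 0},
    {"claw": 0.7, "x": 0, "y": 3, "z": 0, "ax": 0, "ay": 0, "az": 0},
    {"claw": 0.7, "x": 0, "y": 2, "z": 0, "ax": 0, "ay": 0, "az": 0},
    {"claw": 0.7, "x": 0, "y": 1.2, "z": 0, "ax": 0, "ay": 0, "az": 0},
    {"claw": 0.7, "x": 0, "y": 1.0, "z": 0, "ax": 0, "ay": 0, "az": 0},
    {"claw": 0.7, "x": 0, "y": 0, "z": 0, "ax": 0, "ay": 0, "az": 0},
    {"claw": 0.7, "x": 0, "y": 0, "z": 0, "ax": 0, "ay": 0, "az": 0},
  ],
  squeeze=30,
)

```text
time_s: 5.0
tool_pos: [0.4863, 0.2215, 0.109]
ee_rot: [-1.565, -0.163, 0.161]
force: [0.7, 0.4, 0.6]
gripper_width: 0.0597
```

```bash
python3 - <<'E'
from h import *
plan(np.array([.486,.2215,.108]))
p,d,K,T=wrist();cv2.imwrite("pics/w3.png",p)
E
```

```text
t 5.0 tcp [0.4863 0.2215 0.109 ] F [0.7 0.4 0.6] w 0.05972293715918574 q6 0.09064270083308071
tool axes
 [[ 0.979  0.001 -0.205]
 [ 0.205  0.     0.979]
 [ 0.001 -1.     0.   ]]
turn in tool axes [-0.      0.0025  0.0015] shift now axes cm [-0.03  0.1   0.  ] shift in goal axes cm [-0.03  0.1   0.  ]
```

View pics/w3.png

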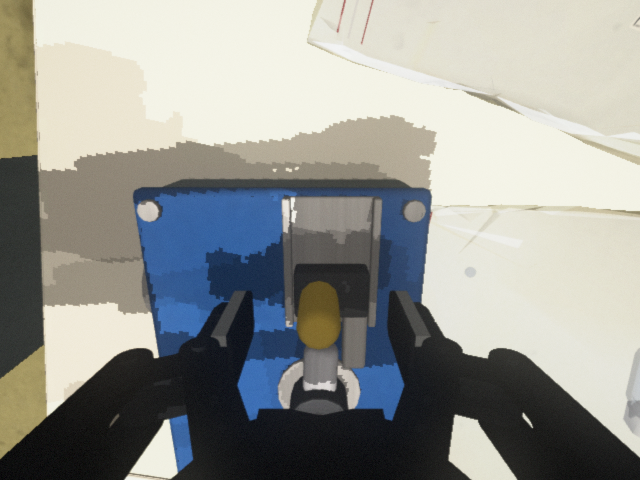

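The yellow knob at (319,315) is centred between the open fingers, clear of the hub. Next I'll close on it.

Call:
move_arm(
  deltas=[
    {"claw": 0, "x": 0, "y": 0, "z": 0, "ax": 0, "ay": 0, "az": 0},
    {"claw": 0, "x": 0, "y": 0, "z": 0, "ax": 0, "ay": 0, "az": 0},
    {"claw": 0, "x": 0, "y": 0, "z": 0, "ax": 0, "ay": 0, "az": 0},
    {"claw": 0, "x": 0, "y": 0, "z": 0, "ax": 0, "ay": 0, "az": 0},
    {"claw": 0, "x": 0, "y": 0, "z": 0, "ax": 0, "ay": 0, "az": 0},
    {"claw": 0, "x": 0, "y": 0, "z": 0, "ax": 0, "ay": 0, "az": 0},
    {"claw": 0, "x": 0, "y": 0, "z": 0, "ax": 0, "ay": 0, "az": 0},
    {"claw": 0, "x": 0, "y": 0, "z": 0, "ax": 0, "ay": 0, "az": 0},
  ],
  squeeze=30,
)

```text
time_s: 5.85
tool_pos: [0.4855, 0.2213, 0.1089]
ee_rot: [-1.565, -0.163, 0.162]
force: [-1.4, -1.1, 5.7]
gripper_width: 0.0165
```

Call:
move_arm(
  deltas=[
    {"claw": 0, "x": 0, "y": 0, "z": 0.3, "ax": 0, "ay": 0, "az": 0},
    {"claw": 0, "x": 0, "y": 0, "z": 0.4, "ax": 0, "ay": 0, "az": 0},
    {"claw": 0, "x": 0, "y": 0, "z": 0.4, "ax": 0, "ay": 0, "az": 0},
    {"claw": 0, "x": 0, "y": 0, "z": 0.4, "ax": 0, "ay": 0, "az": 0},
    {"claw": 0, "x": 0, "y": 0, "z": 0.4, "ax": 0, "ay": 0, "az": 0},
    {"claw": 0, "x": 0, "y": 0, "z": 0.4, "ax": 0, "ay": 0, "az": 0},
    {"claw": 0, "x": 0, "y": 0, "z": 0.4, "ax": 0, "ay": 0, "az": 0},
    {"claw": 0, "x": 0, "y": 0, "z": 0.2, "ax": 0, "ay": 0, "az": 0},
    {"claw": 0, "x": 0, "y": 0, "z": 0.1, "ax": 0, "ay": 0, "az": 0},
    {"claw": 0, "x": 0, "y": 0, "z": 0, "ax": 0, "ay": 0, "az": 0},
    {"claw": 0, "x": 0, "y": 0, "z": 0, "ax": 0, "ay": 0, "az": 0},
  ],
)

```text
time_s: 6.95
tool_pos: [0.4795, 0.2504, 0.1089]
ee_rot: [-1.565, -0.163, 0.162]
force: [-1.0, -2.4, 6.2]
gripper_width: 0.0168
```

Call:
move_arm(
  deltas=[
    {"claw": 0, "x": 0, "y": 0, "z": 0.2, "ax": 0, "ay": 0, "az": 0},
    {"claw": 0, "x": 0, "y": 0, "z": 0.2, "ax": 0, "ay": 0, "az": 0},
    {"claw": 0, "x": 0, "y": 0, "z": 0, "ax": 0, "ay": 0, "az": 0},
  ],
)

```text
time_s: 7.25
tool_pos: [0.4791, 0.2521, 0.1089]
ee_rot: [-1.57, -0.165, 0.164]
force: [0.2, -9.1, 7.0]
gripper_width: 0.017
```

Call:
move_arm(
  deltas=[
    {"claw": 0, "x": 0, "y": 0, "z": 0.2, "ax": 0, "ay": 0, "az": 0},
    {"claw": 0, "x": 0, "y": 0, "z": 0, "ax": 0, "ay": 0, "az": 0},
    {"claw": 0, "x": 0, "y": 0, "z": 0, "ax": 0, "ay": 0, "az": 0},
  ],
)

```text
time_s: 7.55
tool_pos: [0.479, 0.2523, 0.1089]
ee_rot: [-1.573, -0.166, 0.164]
force: [2.3, -13.1, 6.6]
gripper_width: 0.0166
```

The catch has hit its stop (TCP at local y about 0.0907, force rising to 13 N). I'll release, rise and go over the handle knob.

Call:
move_arm(
  deltas=[
    {"claw": 0.7, "x": 0, "y": 0, "z": 0, "ax": 0, "ay": 0, "az": 0},
    {"claw": 0.7, "x": 0, "y": 0, "z": 0, "ax": 0, "ay": 0, "az": 0},
    {"claw": 0.7, "x": 0, "y": 0, "z": 0, "ax": 0, "ay": 0, "az": 0},
    {"claw": 0.7, "x": 0, "y": 0, "z": 0, "ax": 0, "ay": 0, "az": 0},
    {"claw": 0.7, "x": 0, "y": 0, "z": 0, "ax": 0, "ay": 0, "az": 0},
    {"claw": 0.7, "x": 0, "y": -2, "z": 0, "ax": 0, "ay": 0, "az": 0},
    {"claw": 0.7, "x": 0, "y": -4, "z": 0, "ax": 0, "ay": 0, "az": 0},
    {"claw": 0.7, "x": 0, "y": -4, "z": 0, "ax": 0, "ay": 0, "az": 0},
    {"claw": 0.7, "x": 0, "y": -4, "z": 0, "ax": 0, "ay": 0, "az": 0},
    {"claw": 0.7, "x": 0, "y": 0, "z": -3.5, "ax": 0, "ay": 0, "az": 0},
    {"claw": 0.7, "x": 0, "y": 0, "z": -3.5, "ax": 0, "ay": 0, "az": 0},
    {"claw": 0.7, "x": 0, "y": 0, "z": -3.5, "ax": 0, "ay": 0, "az": 0},
    {"claw": 0.7, "x": -0.2, "y": 0, "z": -3.5, "ax": 0, "ay": 0, "az": 0},
    {"claw": 0.7, "x": 0, "y": 0, "z": -3.7, "ax": 0, "ay": 0, "az": 0},
    {"claw": 0.7, "x": 0, "y": 0, "z": 0, "ax": 0, "ay": 0, "az": 0},
    {"claw": 0.7, "x": 0, "y": 0, "z": 0, "ax": 0, "ay": 0, "az": 0},
  ],
)

```text
time_s: 9.15
tool_pos: [0.5126, 0.0826, 0.2482]
ee_rot: [-1.564, -0.161, 0.161]
force: [0.6, 0.4, -0.1]
gripper_width: 0.0595
```

```bash
python3 - <<'E'
from h import *
plan(np.array([.5127,.082,.108]))
p,d,K,T=wrist();cv2.imwrite("pics/w4.png",p)
measure(p,d,K,T,"wrist")
E
```

```text
t 9.15 tcp [0.5126 0.0826 0.2482] F [ 0.6  0.4 -0.1] w 0.05948830652082598 q6 -0.17991250234486816
tool axes
 [[ 0.979 -0.    -0.204]
 [ 0.204  0.001  0.979]
 [-0.    -1.     0.001]]
turn in tool axes [-0.0007  0.0009 -0.0002] shift now axes cm [-0.   14.02 -0.08] shift in goal axes cm [-0.   14.02 -0.07]
wrist lid z 0.0592 rect [482.5 150.3] [145.6 191.4] 11.69h.py:31: RuntimeWarning: Mean of empty slice.
  Q=P[y&ok&(P[:,2]>.104)&(P[:,2]<.118)];print("yellow top",len(Q),Q.mean(0).round(4),((Q.max(0)+Q.min(0))/2).round(4),np.ptp(Q,axis=0).round(4))
  ret = um.true_divide(
Traceback (most recent call last):
  File "h.py", line 31, in measure
    Q=P[y&ok&(P[:,2]>.104)&(P[:,2]<.118)];print("yellow top",len(Q),Q.mean(0).round(4),((Q.max(0)+Q.min(0))/2).round(4),np.ptp(Q,axis=0).round(4))
                                                                                         ~~~~~^^^
ValueError: zero-size array to reduction operation maximum which has no identity
```

View pics/w4.png

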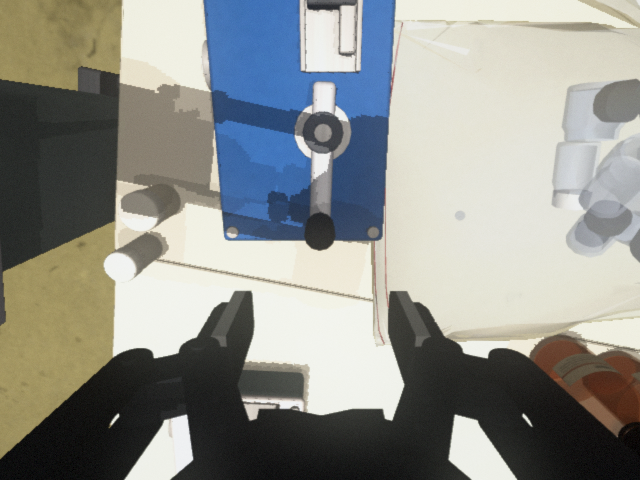

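The black knob at (320,232) is in line with the jaws, and the catch tongue is clear of the tail. I'll check the knob position and the height of the small white bottles at (150,205) and (135,258).

```bash
python3 - <<'E'
from h import *
p,d,K,T=wrist();yy,xx=np.mgrid[:480,:640];P=depthpts(np.c_[xx.ravel(),yy.ravel()],d,K,T);X=P.reshape(480,640,3)
q=X[205:255,295:345].reshape(-1,3);q=q[(q[:,2]>.112)&(q[:,2]<.125)];print("knob",len(q),q.mean(0).round(4),((q.max(0)+q.min(0))/2).round(4),np.ptp(q,axis=0).round(4))
q=X[175:285,95:185].reshape(-1,3);print("bottle zmax",np.percentile(q[:,2],99),q[q[:,2]>.03].max(0).round(3),q[q[:,2]>.03].min(0).round(3))
E
```

```text
knob 678 [0.5129 0.0808 0.1165] [0.5134 0.0802 0.1157] [0.0227 0.0221 0.0073]
bottle zmax 0.061785752824309904 [0.498 0.158 0.365] [ 0.322 -0.021  0.03 ]
```

Call:
move_arm(
  deltas=[
    {"claw": 0.7, "x": 0, "y": 3, "z": -0.2, "ax": 0, "ay": 0, "az": 0},
    {"claw": 0.7, "x": 0, "y": 4, "z": 0, "ax": 0, "ay": 0, "az": 0},
    {"claw": 0.7, "x": 0, "y": 3, "z": 0, "ax": 0, "ay": 0, "az": 0},
    {"claw": 0.7, "x": 0, "y": 2, "z": 0, "ax": 0, "ay": 0, "az": 0},
    {"claw": 0.7, "x": 0, "y": 1, "z": 0, "ax": 0, "ay": 0, "az": 0},
    {"claw": 0.7, "x": 0, "y": 0.8, "z": 0, "ax": 0, "ay": 0, "az": 0},
    {"claw": 0.7, "x": 0, "y": 0, "z": 0, "ax": 0, "ay": 0, "az": 0},
    {"claw": 0, "x": 0, "y": 0, "z": 0, "ax": 0, "ay": 0, "az": 0},
    {"claw": 0, "x": 0, "y": 0, "z": 0, "ax": 0, "ay": 0, "az": 0},
    {"claw": 0, "x": 0, "y": 0, "z": 0, "ax": 0, "ay": 0, "az": 0},
    {"claw": 0, "x": 0, "y": 0, "z": 0, "ax": 0, "ay": 0, "az": 0},
    {"claw": 0, "x": 0, "y": 0, "z": 0, "ax": 0, "ay": 0, "az": 0},
    {"claw": 0, "x": 0, "y": 0, "z": 0, "ax": 0, "ay": 0, "az": 0},
    {"claw": 0, "x": 0, "y": 0, "z": 0, "ax": 0, "ay": 0, "az": 0},
  ],
  squeeze=25,
)

```text
time_s: 10.65
tool_pos: [0.5136, 0.0809, 0.1113]
ee_rot: [-1.565, -0.164, 0.161]
force: [-1.6, 0.8, 5.8]
gripper_width: 0.0233
```

Call:
move_arm(
  deltas=[
    {"claw": 0, "x": -0.599, "y": 0, "z": 0.024, "ax": 0, "ay": 0.08, "az": 0},
    {"claw": 0, "x": -0.599, "y": 0, "z": 0.024, "ax": 0, "ay": 0.08, "az": 0},
    {"claw": 0, "x": -0.599, "y": 0, "z": 0.024, "ax": 0, "ay": 0.08, "az": 0},
    {"claw": 0, "x": -0.599, "y": 0, "z": 0.024, "ax": 0, "ay": 0.08, "az": 0},
    {"claw": 0, "x": -0.599, "y": 0, "z": 0.024, "ax": 0, "ay": 0.08, "az": 0},
    {"claw": 0, "x": -0.599, "y": 0, "z": 0.024, "ax": 0, "ay": 0.08, "az": 0},
    {"claw": 0, "x": -0.599, "y": 0, "z": 0.024, "ax": 0, "ay": 0.08, "az": 0},
    {"claw": 0, "x": -0.599, "y": 0, "z": 0.024, "ax": 0, "ay": 0.08, "az": 0},
  ],
)

```text
time_s: 11.45
tool_pos: [0.4672, 0.0868, 0.1113]
ee_rot: [-1.542, 0.34, -0.345]
force: [1.0, 2.3, 4.6]
gripper_width: 0.0232
```

```bash
python3 - <<'E'
from h import *
plan(np.array([.5127,.082,.108]))
s=state();v=np.array(s["tool_pos"])[:2]-[.4996,.1537];print("r",np.hypot(*v),"phi",np.radians(270+11.7)-np.arctan2(v[1],v[0])%(2*np.pi))
E
```

```text
t 11.45 tcp [0.4672 0.0868 0.1113] F [1.  2.3 4.6] w 0.02321377807409716 q6 0.4724087487779564
tool axes
 [[ 0.906  0.003  0.423]
 [-0.423  0.001  0.906]
 [ 0.003 -1.     0.002]]
turn in tool axes [-0.0013 -0.6407  0.0032] shift now axes cm [4.33 0.34 1.49] shift in goal axes cm [ 4.36  0.33 -1.39]
r 0.07433263806738591 phi 0.6555503898027517
```

Tracking the arc with low force. Continuing.

Call:
move_arm(
  deltas=[
    {"claw": 0, "x": -0.599, "y": 0, "z": 0.024, "ax": 0, "ay": 0.08, "az": 0},
    {"claw": 0, "x": -0.599, "y": 0, "z": 0.024, "ax": 0, "ay": 0.08, "az": 0},
    {"claw": 0, "x": -0.599, "y": 0, "z": 0.024, "ax": 0, "ay": 0.08, "az": 0},
    {"claw": 0, "x": -0.599, "y": 0, "z": 0.024, "ax": 0, "ay": 0.08, "az": 0},
    {"claw": 0, "x": -0.599, "y": 0, "z": 0.024, "ax": 0, "ay": 0.08, "az": 0},
    {"claw": 0, "x": -0.599, "y": 0, "z": 0.024, "ax": 0, "ay": 0.08, "az": 0},
    {"claw": 0, "x": -0.599, "y": 0, "z": 0.024, "ax": 0, "ay": 0.08, "az": 0},
    {"claw": 0, "x": -0.599, "y": 0, "z": 0.024, "ax": 0, "ay": 0.08, "az": 0},
    {"claw": 0, "x": -0.599, "y": 0, "z": 0.024, "ax": 0, "ay": 0.08, "az": 0},
    {"claw": 0, "x": -0.599, "y": 0, "z": 0.024, "ax": 0, "ay": 0.08, "az": 0},
    {"claw": 0, "x": -0.599, "y": 0, "z": 0.024, "ax": 0, "ay": 0.08, "az": 0},
    {"claw": 0, "x": -0.3, "y": 0, "z": 0.006, "ax": 0, "ay": 0.04, "az": 0},
    {"claw": 0, "x": 0, "y": 0, "z": 0, "ax": 0, "ay": 0, "az": 0},
    {"claw": 0, "x": 0, "y": 0, "z": 0, "ax": 0, "ay": 0, "az": 0},
  ],
)

```text
time_s: 12.85
tool_pos: [0.4262, 0.1389, 0.1112]
ee_rot: [-1.3, 1.044, -1.048]
force: [2.1, 2.7, 6.6]
gripper_width: 0.0234
```

```bash
cat >> h.py <<'E'
def phi():
    s=state();v=np.array(s["tool_pos"])[:2]-[.4996,.1537];print("r",np.hypot(*v),"phi",np.radians(270+11.7)-np.arctan2(v[1],v[0])%(2*np.pi),"F",np.round(s["force"],1))
E
python3 -c "
from h import *
phi()"
```

```text
r 0.07482086657471923 phi 1.5765001775812952 F [2.1 2.7 6.6]
```

Call:
move_arm(
  deltas=[
    {"claw": 0, "x": -0.2, "y": 0, "z": 0, "ax": 0, "ay": 0.02, "az": 0},
    {"claw": 0, "x": -0.2, "y": 0, "z": 0, "ax": 0, "ay": 0.02, "az": 0},
    {"claw": 0, "x": 0, "y": 0, "z": 0, "ax": 0, "ay": 0, "az": 0},
    {"claw": 0, "x": 0, "y": 0, "z": 0, "ax": 0, "ay": 0, "az": 0},
  ],
)

```text
time_s: 13.25
tool_pos: [0.4264, 0.1394, 0.1113]
ee_rot: [-1.29, 1.067, -1.081]
force: [5.1, -9.3, 4.9]
gripper_width: 0.0234
```

```bash
python3 -c "
from h import *
phi()"
```

```text
r 0.0745527731004083 phi 1.5826646607553632 F [ 5.1 -9.3  4.9]
```

Call:
move_arm(
  deltas=[
    {"claw": 0, "x": -0.15, "y": 0, "z": 0, "ax": 0, "ay": 0, "az": 0},
    {"claw": 0, "x": 0, "y": 0, "z": 0, "ax": 0, "ay": 0, "az": 0},
    {"claw": 0, "x": 0, "y": 0, "z": 0, "ax": 0, "ay": 0, "az": 0},
  ],
)

```text
time_s: 13.55
tool_pos: [0.4264, 0.1397, 0.1113]
ee_rot: [-1.292, 1.065, -1.082]
force: [5.0, -13.5, 4.8]
gripper_width: 0.0228
```

Call:
move_arm(
  deltas=[
    {"claw": 0.7, "x": 0, "y": 0, "z": 0, "ax": 0, "ay": 0, "az": 0},
    {"claw": 0.7, "x": 0, "y": 0, "z": 0, "ax": 0, "ay": 0, "az": 0},
    {"claw": 0.7, "x": 0, "y": 0, "z": 0, "ax": 0, "ay": 0, "az": 0},
    {"claw": 0.7, "x": 0, "y": 0, "z": 0, "ax": 0, "ay": 0, "az": 0},
    {"claw": 0.7, "x": 0, "y": 0, "z": 0, "ax": 0, "ay": 0, "az": 0},
    {"claw": 0.7, "x": 0, "y": 0, "z": 0, "ax": 0, "ay": 0, "az": 0},
    {"claw": 0.7, "x": 0, "y": -2, "z": 0, "ax": 0, "ay": 0, "az": 0},
    {"claw": 0.7, "x": 0, "y": -3, "z": 0, "ax": 0, "ay": 0, "az": 0},
    {"claw": 0.7, "x": 0, "y": -4, "z": 0, "ax": 0, "ay": 0, "az": 0},
    {"claw": 0.7, "x": 0, "y": -4, "z": 0, "ax": 0, "ay": 0, "az": 0},
    {"claw": 0.7, "x": 0, "y": -4, "z": 0, "ax": 0, "ay": 0, "az": 0},
    {"claw": 0.7, "x": 0, "y": -2, "z": 0, "ax": 0, "ay": 0, "az": 0},
    {"claw": 0.7, "x": 0, "y": 0, "z": 0, "ax": 0, "ay": 0, "az": 0},
    {"claw": 0.7, "x": 0, "y": 0, "z": 0, "ax": 0, "ay": 0, "az": 0},
  ],
)

```text
time_s: 14.95
tool_pos: [0.4229, 0.1436, 0.2999]
ee_rot: [-1.288, 1.077, -1.077]
force: [0.1, -0.7, -0.7]
gripper_width: 0.0598
```

```bash
python3 - <<'E'
from h import *
phi()
p,d,K,T=wrist();cv2.imwrite("pics/w5.png",p)
try: measure(p,d,K,T,"wrist")
except Exception as e: print(e)
p,d=camera("side");p=p[:,:,::-1].copy();cv2.imwrite("pics/side5.png",p)
cv2.imwrite("pics/f.png",cv2.resize(p[240:440,250:450],(600,600)))
K,T=cal("side")
try: measure(p,d,K,T,"side")
except Exception as e: print(e)
E
```

```text
r 0.0773260778351251 phi 1.6439855348546883 F [ 0.1 -0.7 -0.7]
wrist lid z 0.0592 rect [480.9 159.2] [144.9 210. ] 11.61
yellow top 309 [0.4804 0.2497 0.1083] [0.4804 0.2502 0.1076] [0.0162 0.0153 0.0069]
black top 492 [0.4287 0.1383 0.1163] [0.4281 0.1378 0.115 ] [0.021  0.0231 0.0088]
side lid z 0.0598 rect [479.  163.1] [146.1 214.9] 11.96
yellow top 82 [0.4789 0.2562 0.1087] [0.4788 0.255  0.1087] [0.0165 0.0174 0.0083]
black top 116 [0.4259 0.1446 0.1161] [0.4257 0.1427 0.115 ] [0.0218 0.022  0.01  ]
```

View pics/w5.png

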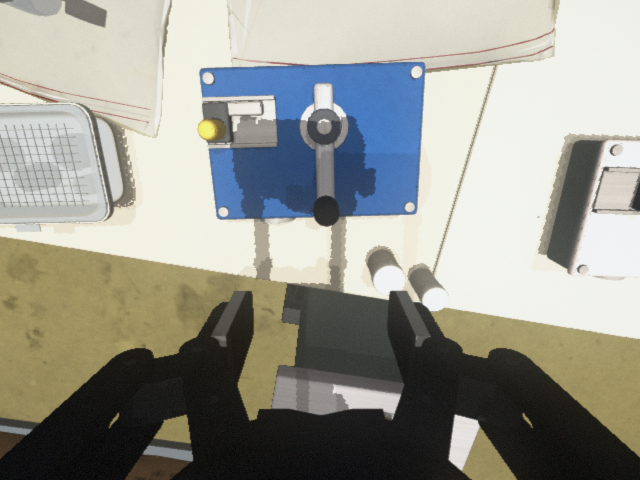

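View pics/f.png

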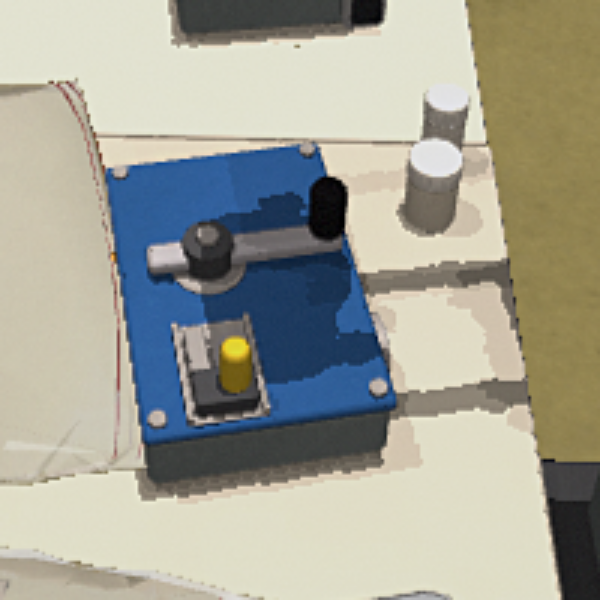

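The wrist view shows the yellow knob at (208,130), at the outer end of its slot. The handle points to the front with its black knob at (326,210). The side crop agrees, and the gripper is well above everything. Handing in.

```bash
python3 -c "
from plant import *
print(close_job())"
```

```text
the job is handed in; nothing more can be done
None
```

The blue chamber is unclamped, and I handed the job in at about 15 s. I gripped the yellow catch, slid it out to its stop and released it. Then I gripped the black knob, swung the handle clockwise to its open stop, let go and raised the gripper to z = 0.30 m.

**Stops:** both were felt as the motion stalling while the force rose to about 13–14 N.

**Last camera check (wrist):**

| | Measured in the chamber's frame | Expected |
|---|---|---|
| Catch knob | y ≈ 89 mm (TCP at the stop gave 90.7 mm) | 90 mm |
| Handle knob | y ≈ -10 mm | -10 mm |

- **Handle angle:** the TCP gave about 1.58 rad at the stop, against 1.571 expected.
- **Camera disagreement:** the side camera puts both knobs and the lid about 4–6 mm further in +y than the wrist camera. It shifts the lid too, so I took it as a calibration offset. Positions relative to the lid differ by only about 1–2 mm.
- **Other contact:** nothing came near the white chamber. Readings taken between moves showed no more than about 15 N on the tool.

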